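Clamp a sample cup with the T-handle of a mixer clamp

ROBOT

A 7-joint arm with a two-finger parallel gripper is mounted at the origin on a cart in front of the work surface, level with it; the furniture and walls round the work are solid. World frame = base frame: x ahead of the robot, y to its left, z up, the work surface at z = 0. Lengths are in mm, angles in rad, forces in N, time in s.
With the tool pointing down it reaches from about 400 to 850 mm from the base axis. Payload 4.5 kg.
Tool frame: the origin (TCP) lies at the very end of the fingers, on their centre line; the grasp point (between the pads) lies 19 mm behind it; z points along the fingers, y is the line along which they close (so a half turn about z gives the same grasp; the last joint's range is limited). The gripper opens to 85 mm and grips with 20 to 120 N. Pads are 22 mm wide; open, the fingers measure 114 mm over their backs; the gripper's body (76 mm by 85 mm) begins 54 mm behind the grasp point. The pads swing forward as they close: fully open they stand 13 mm farther back than shut.
Start: joints at [1.135, 0.689, -0.195, 1.565, 0.157, 0.902, -0.215], TCP at [282.974, -557.297, 231.317] pointing down, gripper open.
Joint ranges: [-3.01, 3.01], [-0.46, 2.08], [-1.47, 1.51], [0.13, 2.56], [-1, 4.14], [0.04, 2.09], [-2.66, 2.66]. Speed limits (rad/s): [2.57, 2.57, 3.14, 3.14, 3.14, 3.14, 3.14].

INTERFACE

Orientations are given as [roll, pitch, yaw] about the fixed x, y, z axes, in that order (R = Rz(yaw) Ry(pitch) Rx(roll)).
In Python, from plant import state, snapshot, get_calibration, finish_job gives the robot as it stands.
- The arm moves only by the tool send_rows, never from a script. Its argument "rows" is text: rows parted by semicolons, each of 7 numbers parted by spaces: the shift along the tool's x, y, z in units of 30 mm (1.0 is 30 mm), then the turn, a rotation vector about the tool's x, y, z in units of 6 degrees (1.0 is 6 degrees), then the finger opening in mm, from 0 to 85.4. In form: tx ty tz wx wy wz jaw; .... A call has 1 to 12 rows; each row is the pose to reach, as a shift and turn from the pose commanded when the call began, along the tool's axes at that moment; what a row does not reach only later rows make up. A row lasts 1/10 s, in which the tool goes at most 50 mm and 8.59 degrees, less where a joint would pass 70% of its speed; a pose out of reach is approached as far as the arm can. A call with a gripper value outside its range is refused whole. The fingers move at their own pace and stop on an object; the grip force is fixed at half the most. Time passes only in rows, so rows that repeat a pose let the fingers close. It gives the time, the measured TCP pose, the force, the opening and the grip force at its end, in the units of the state.
- state(): the state, without advancing time (a new reading comes with each control period).
- snapshot(name): name is "scene" or "top"; returns the picture (400x640x3 uint8, red, green, blue); there is no depth.
- get_calibration(name): a dict with "camera_matrix" (3x3 intrinsics, pixels), "T" (4x4, takes a point from camera to world coordinates). Camera axes: x right, y up, looking along -z (the intrinsics and any distortion apply to the point x, -y, -z); pixel columns grow to the right and rows downward; lengths in mm; the calibration is good to about 2 mm. A picture is of the moment at which its call begins. get_calibration takes no time and is no camera call.
- finish_job(): hands the job in; it is judged then, once.
The state is a dict: "time_s": time; "joint_pos": joint angles; "joint_vel": joint speeds; "effort": joint torques, N m; "tcp_pos": TCP position; "tcp_rot": TCP orientation; "ft_force": force on the tool from outside, world axes, zero at the start; "torque": the same for the moment, N m; "width": finger opening in mm; "grip_force": force on a finger pad.
Only numpy, scipy, OpenCV 4.12 (cv2) and the standard library are available. Lean on these libraries where they do the work, as an engineer would, in place of code of your own. Each camera call takes 0.05 s, during which the arm holds its last target. There are 200 camera calls.

TASK

Stand the lidded sample cup upright on the clamp's base plate, between the sliding jaw and the V-shaped jaw. Then wind the T-handle clockwise until the cup is pinched firmly in the V: stop when the handle has become clearly stiffer than it runs free, before the cup is crushed. Let go, and leave the tape roll, the timer, the brown dropper bottle and the small box of cover glasses where they stand.

Things in the scene. Friction and masses are not known exactly. Their poses are not given: they have to be found in the camera images.
- cup_center (a point): Centre, half-way up, of the lidded sample cup: 61 mm diameter, 68 mm tall, upright, standing on the worktop at the start. The body below the lid is 56 mm wide at its top and tapers slightly downward; the round lid takes the upper 12 mm and is 61 mm across. 50 to 120 g. It can be grasped across the lid.
- sample_cup: The same sample cup; origin at the centre of its underside, z up.
- clamp: Fixed clamp of a sample mixer: aluminium base plate 90 x 245 x 8 mm on the worktop. Origin on the worktop under the cup bay; its y axis points along the plate from the T-handle towards the V jaw, z up. Along y: plate from -180 to +65 mm; grey gear housing 56 mm square, 38 mm tall, at -130 mm under the T-handle; sliding jaw 56 mm wide, top at z = 49 mm, its face at -48 to -44 mm at the start.
- bay (a point): Point on the plate's upper face (8 mm up) over the clamp's origin. The V-shaped jaw beyond it (65 mm wide, top 50 mm up, open towards the sliding jaw) is bolted in a slot: a cup seated in it has its axis at clamp x = 0, y anywhere from -5 to +5 mm. A cup set down with its axis at x = 0, y = -11 mm clears both jaws; the sliding jaw then pushes it home into the V.
- jaw: Sliding jaw with a sprung black rubber pad, 50 mm wide, on its face; axes as the clamp's; its origin is that of the clamp when the jaw is fully back. A pinion and rack drive it: 6 mm towards the V jaw for each rad of clockwise turn of the T-handle (18.8 mm a half turn). The pad is stiff: it gives about 1 mm for 22 N.
- hub (a point): Point on the T-handle's vertical turning axis, level with the bar's centre line (76 mm above the worktop). The hub is a steel cone 26 mm wide at the bar, top at 94 mm. Turning clockwise seen from above closes the jaw; from the start it needs about 4 to 6 rad. A brake resists with 0.16 N m (3.6 N sideways at 45 mm from the axis) both ways and keeps the jaw where it is left.
- bar_end_a (a point): One end of the T-handle's straight level steel bar: 10 mm diameter, 110 mm long (ends 55 mm from the axis), end caps 12.4 mm in diameter, 6 mm long. It can be straddled or gripped from above 40 to 45 mm from the axis; its centre line is 38 mm above the gear housing, 68 mm above the plate.
- bar_end_b (a point): The other end of the bar. Feel: each newton on the cup adds 0.006 N m to the brake's 0.16 N m; over the first 2.5 rad it runs free. The cup is held well once the turning moment has risen by 0.10 to 0.25 N m above that of free running (2 to 5.5 N more at 45 mm from the axis); at 0.48 N m more it is crushed. When the hand stands still the brake may carry up to 0.16 N m either way.
- tape_roll: Roll of white paper tape lying flat, 59 mm diameter, 19 mm tall; leave alone. Origin at the centre of its underside.
- timer: White lab timer, 56 x 62 x 20 mm, lying near the work; leave alone. Origin at the centre of its underside.
- dropper_oil: Brown dropper bottle with black cap, 23 mm diameter, 58 mm tall; leave alone. Origin at the centre of its underside.
- coverslips: Small white box of cover glasses, 34 x 34 x 20 mm; leave alone. Origin at the centre of its underside.
Not all that is in view belongs to the job. What is shaped like the sample_cup but red is not meant.

How it is judged:
By the outcome, as a careful person would: the job done as asked, in the order asked, and still so for the second after the job is handed in, with the robot touching nothing.
It also fails if it takes over 72 s, if anything falls off the work surface, if the arm or the gripper's body presses on something with over 40 N, if the wrist force passes 120 N, or if a joint passes its speed limit or range.

## Working session

There is one attempt and no reset: what is moved stays moved. The work goes in short steps, Python scripts to look and compute and a tool call to move; the robot and the scene stay as the last step left them, time stands still between calls to the robot, and variables do not carry over. Pictures are saved under pics/ and viewed, at most 10 in all, crops included, and the job is handed in when it is done.

Besides the shell and the picture viewer there is one more tool, called after "Call:" in YAML: its name, and indented under it one key for each argument. send_rows: Moves the arm, as the interface text tells. Its arguments: {"type":"object","properties":{"rows":{"type":"string"}},"required":["rows"]}

```bash
ls; mkdir -p pics; python3 - <<'E'
from plant import *
import cv2
for n in("scene","top"):
    cv2.imwrite(f"pics/{n}0.png",snapshot(n)[:,:,::-1]); c=get_calibration(n); print({k:(v.round(3).tolist() if hasattr(v,'round') else v) for k,v in c.items()})
s=state();print(s)
E
```

```text
pics
{'camera_matrix': [[473.606, 0.0, 314.204], [0.0, 473.606, 205.488], [0.0, 0.0, 1.0]], 'T': [[-0.424, 0.808, -0.408, 104.319], [-0.905, -0.375, 0.198, 180.928], [0.007, 0.453, 0.891, 1064.53], [0.0, 0.0, 0.0, 1.0]]}
{'camera_matrix': [[492.272, 0.0, 318.628], [0.0, 492.272, 197.209], [0.0, 0.0, 1.0]], 'T': [[0.009, 0.997, -0.079, 455.916], [-1.0, 0.01, 0.019, -32.076], [0.02, 0.079, 0.997, 1152.935], [0.0, 0.0, 0.0, 1.0]]}
{'time_s': 0.1, 'joint_pos': array([ 1.13481176,  0.68992558, -0.1945486 ,  1.56624149,  0.15730919,
        0.90248584, -0.21506423]), 'joint_vel': array([-5.64086596e-04, -1.79913493e-04, -1.26617556e-03, -3.56910654e-03,
        9.31323027e-05,  2.24722791e-04,  4.61090948e-04]), 'effort': array([-3.77559336e-03, -5.40610349e+01, -1.27168659e+00, -1.58986509e+01,
        9.33342992e-03,  4.41364653e-03,  6.28836801e-06]), 'tcp_pos': array([ 282.6438287 , -556.78664232,  230.54867673]), 'tcp_rot': array([-3.13992950e+00,  1.06192735e-04,  4.69924633e-01]), 'ft_force': array([-0.79809453, -0.04450013,  0.45973732]), 'torque': array([ 0.00016571,  0.02858498, -0.03764113]), 'grip_force': 0.0, 'width': 84.9233779113235}
```

View pics/scene0.png

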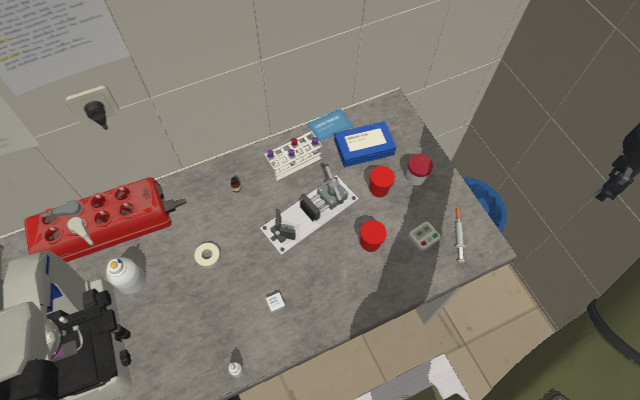

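View pics/top0.png

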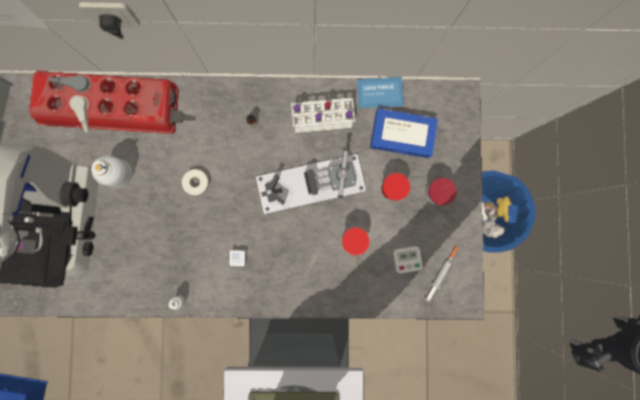

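The images show the plate with its V jaw on the right or left, and three red-lidded cups. I'll enlarge the centre to tell them apart.

```bash
python3 - <<'E'
import cv2,numpy as np
a=cv2.imread("pics/scene0.png")[130:280,240:480]
b=cv2.imread("pics/top0.png")[130:280,240:480]
a=cv2.resize(a,None,fx=3.3,fy=3.3,interpolation=cv2.INTER_CUBIC)
cv2.imwrite("pics/c1.png",a)
b=cv2.resize(b,None,fx=3.3,fy=3.3,interpolation=cv2.INTER_CUBIC)
cv2.imwrite("pics/c2.png",b)
E
```

```text
(no output)
```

View pics/c1.png

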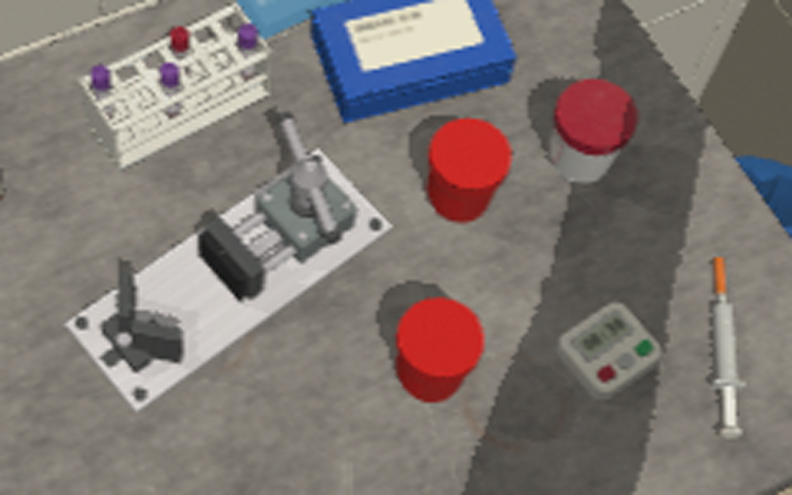

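View pics/c2.png

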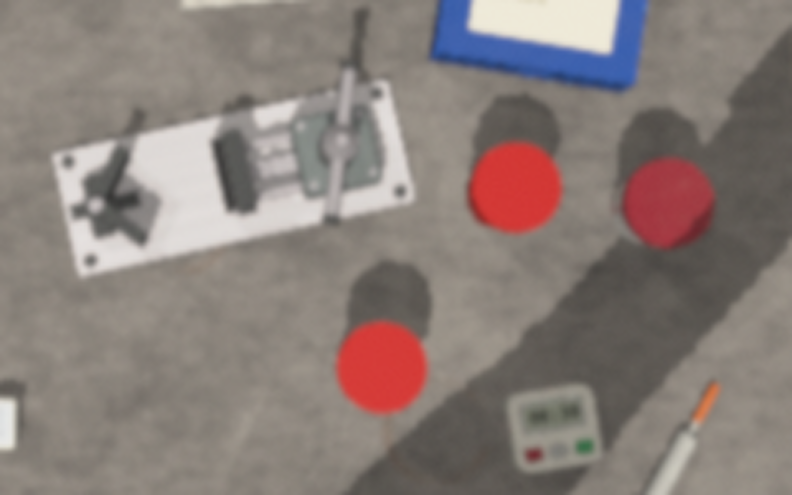

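The crops show two all-red decoys and the real cup, with a dark red lid and pale body, at top-view px (442,191). The plate's V jaw is at the left in the top view, and the T-handle at the right near (342,173). Next I'll measure from both views.

```bash
cat > h.py <<'E'
import cv2,numpy as np
from plant import *
def cast(n,uv,z):
    c=get_calibration(n);K=np.array(c["camera_matrix"]);T=np.array(c["T"])
    uv=np.atleast_2d(np.array(uv,float));d=np.c_[(uv[:,0]-K[0,2])/K[0,0],-(uv[:,1]-K[1,2])/K[1,1],-np.ones(len(uv))]@T[:3,:3].T
    return T[:3,3]+d*((z-T[2,3])/d[:,2])[:,None]
def proj(n,P):
    c=get_calibration(n);K=np.array(c["camera_matrix"]);T=np.array(c["T"])
    q=(np.atleast_2d(P)-T[:3,3])@T[:3,:3];q=q*[1,-1,-1]
    p=q@K.T;return p[:,:2]/p[:,2:]
def blobs(m,lo=60):
    c,_=cv2.findContours(m.astype(np.uint8),cv2.RETR_EXTERNAL,cv2.CHAIN_APPROX_NONE)
    return [x for x in c if cv2.contourArea(x)>lo]
E
python3 - <<'E'
from h import *
for n in("top","scene"):
    im=cv2.imread(f"pics/{n}0.png");hsv=cv2.cvtColor(im,cv2.COLOR_BGR2HSV);h,s,v=cv2.split(hsv)
    roi=np.zeros(h.shape,bool);roi[135:285,245:480]=1
    red=((h<6)|(h>172))&(s>110)&(v>70)&roi
    for c in blobs(red,200):
        (p,ax,a)=cv2.fitEllipse(c);m=np.zeros(h.shape,np.uint8);cv2.drawContours(m,[c],-1,1,-1)
        print(n,"red",np.round(p,1),np.round(ax,1),cast(n,p,68).round(1),"v",v[m>0].mean().round())
    wh=(v>165)&(s<40)&roi
    wh=cv2.morphologyEx(wh.astype(np.uint8),cv2.MORPH_CLOSE,np.ones((5,5)))
    for c in blobs(wh,600):
        r=cv2.minAreaRect(cv2.convexHull(c))
        b=cv2.approxPolyDP(cv2.convexHull(c),5,True)[:,0]
        print(n,"plate",b.tolist());P=cast(n,b,8);print(P.round(1),np.linalg.norm(np.diff(np.r_[P,P[:1]],axis=0),axis=1).round(1))
E
```

```text
top red [355.2 240.8] [26.8 27.7] [[ 446.6 -134.4   68. ]] v 207.0
top red [442.1 190.9] [26.3 26.5] [[ 558.9 -327.6   68. ]] v 154.0
top red [395.7 186.5] [27. 28.] [[ 567.7 -224.    68. ]] v 202.0
top plate [[357, 155], [364, 191], [263, 212], [256, 176], [345, 152]]
[[ 647.3 -143.6    8. ]
 [ 562.4 -160.3    8. ]
 [ 510.9   74.7    8. ]
 [ 594.9   92.5    8. ]
 [ 654.1 -115.3    8. ]] [ 86.5 240.6  85.8 216.1  29.1]
scene red [372.2 234.9] [25.8 31.5] [[ 435.9 -128.8   68. ]] v 179.0
scene red [381.  180.3] [23.8 31.7] [[ 554.1 -216.8   68. ]] v 175.0
scene red [419.9 164.9] [22.1 24.1] [[ 552.2 -325.5   68. ]] v 144.0
scene plate [[358, 198], [282, 253], [260, 228], [327, 166]]
[[ 560.4 -163.2    8. ]
 [ 505.2   69.5    8. ]
 [ 587.7   92.4    8. ]
 [ 678.6 -133.4    8. ]] [239.1  85.6 243.3 121.9]
scene plate [[320, 143], [319, 159], [276, 180], [265, 153], [302, 135]]
[[ 751.5 -147.8    8. ]
 [ 706.9 -123.6    8. ]
 [ 695.8    4.     8. ]
 [ 784.    -1.8    8. ]
 [ 795.5 -114.8    8. ]] [ 50.8 128.2  88.5 113.5  55. ]
```

Call:
send_rows:
  rows: "11.6 -2.7 2.7 0 0 -12.6 85; 11.6 -2.7 2.7 0 0 -12.6 85; 11.6 -2.7 2.7 0 0 -12.6 85; 11.6 -2.7 2.7 0 0 -12.6 85; 11.6 -2.7 2.7 0 0 -12.6 85; 11.6 -2.7 2.7 0 0 -12.6 85; 11.6 -2.7 2.7 0 0 -12.6 85; 11.6 -2.7 2.7 0 0 -12.6 85; 11.6 -2.7 2.7 0 0 -12.6 85; 11.6 -2.7 2.7 0 0 -12.6 85; 11.6 -2.7 2.7 0 0 -12.6 85; 11.6 -2.7 2.7 0 0 -12.6 85"

```text
time_s: 1.3
tcp_pos: [555.9, -328.4, 150.3]
tcp_rot: [-3.141, 0.001, 1.786]
ft_force: [-0.3, -0.0, 0.8]
width: 85.1
grip_force: 0.0
```

```bash
cat >> h.py <<'E'
from scipy.spatial.transform import Rotation as Ro
def plan(x,y,z,yawdeg):
    s=state();R=Ro.from_euler('xyz',s['tcp_rot']);Rt=Ro.from_euler('xyz',[np.pi,0,np.radians(yawdeg)])
    d=R.inv().apply(np.array([x,y,z])-s['tcp_pos'])/30;w=np.degrees((R.inv()*Rt).as_rotvec())/6
    print("tcp",s['tcp_pos'].round(1),np.degrees(s['tcp_rot']).round(1),"rows",d.round(2),w.round(2),"F",s['ft_force'].round(2),"t",s['time_s'],"w",round(s['width'],1),"j",s['joint_pos'].round(2))
E
python3 - <<'E'
from h import *
plan(556,-327,45,102.4)
for n in("top","scene"):
    cv2.imwrite(f"pics/{n}1.png",snapshot(n)[:,:,::-1])
a=cv2.imread("pics/top1.png")[130:250,290:490];b=cv2.imread("pics/scene1.png")[100:220,290:490]
cv2.imwrite("pics/c3.png",cv2.resize(np.vstack([a,b]),None,fx=2.5,fy=2.5,interpolation=cv2.INTER_CUBIC))
# refined bar ends by eye from 3.3x crops
for n,pts in dict(top=[(345.2,149.7),(340.9,196.7)],scene=[(240+285/3.3,130+113/3.3),(240+333/3.3,130+235/3.3)]).items():
    P=cast(n,pts,76);print(n,P.round(1),np.linalg.norm(P[0]-P[1]).round(1),P.mean(0).round(1))
E
```

```text
tcp [ 555.9 -328.4  150.3] [-180.     0.   102.3] rows [0.05 0.02 3.51] [-0.01  0.   -0.01] F [-0.32 -0.01  0.79] t 1.3 w 85.1 j [ 0.72  0.85 -0.49  1.56  0.49  0.85  0.26]
top [[ 647.5 -110.8   76. ]
 [ 542.9 -101.8   76. ]] 104.9 [ 595.2 -106.3   76. ]
scene [[ 646.8 -113.9   76. ]
 [ 540.4 -100.5   76. ]] 107.2 [ 593.6 -107.2   76. ]
```

View pics/c3.png

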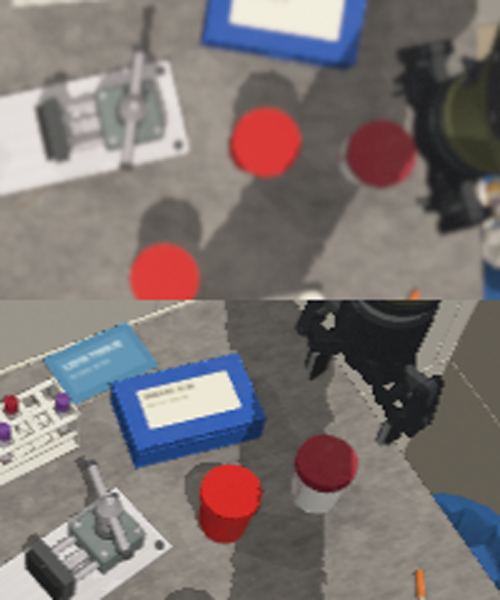

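The pictures show the hand upper right of the cup, which could be perspective because it is higher. I'll check by projecting the TCP and finger tips into both views.

```bash
python3 - <<'E'
from h import *
s=state();R=Ro.from_euler('xyz',s['tcp_rot']).as_matrix();p=s['tcp_pos']
for n,o,dy in(("top",(290,130),0),("scene",(290,100),300)):
    Q=[p+R@[0,y,-13] for y in(0,50,-50)]+[p+R@[0,0,-85]]
    print(n,((proj(n,Q)-o)*2.5+[0,dy]).round(0).tolist(), "bias check lid", (proj(n,[556,-327,68])-o).round(1))
E
```

```text
top [[413.0, 145.0], [399.0, 85.0], [427.0, 205.0], [441.0, 136.0]] bias check lid [[151.8  62.2]]
scene [[347.0, 403.0], [309.0, 367.0], [385.0, 439.0], [365.0, 355.0]] bias check lid [[129.7  63.5]]
```

The predicted tips match the picture, so the calibration holds. Next: descend and grasp the lid.

Call:
send_rows:
  rows: "0 0 1 0 0 0 85; 0 0 2 0 0 0 85; 0 0 3 0 0 0 85; 0 0 3.7 0 0 0 85; 0 0 3.7 0 0 0 85; 0 0 3.7 0 0 0 55; 0 0 3.7 0 0 0 50; 0 0 3.7 0 0 0 50; 0 0 3.7 0 0 0 50; 0 0 3.7 0 0 0 50; 0 0 3.7 0 0 0 50; 0 0 3.7 0 0 0 50"

```text
time_s: 2.6
tcp_pos: [558.0, -328.2, 41.4]
tcp_rot: [3.139, 0.002, 1.789]
ft_force: [-0.5, -1.0, 6.7]
width: 58.9
grip_force: 64.8
```

Call:
send_rows:
  rows: "0 0 -1 0 0 0 50; 0 0 -2 0 0 0 50; 0 0 -3 0 0 0 50; 0 0 -4 0 0 0 50; 1 0.2 -4 0 0 0 50; 2.2 0.5 -4 0 0 0 50; 3.6 0.9 -4 0 0 0 50; 5 1.3 -4 0 0 0 50; 6.4 1.6 -4 0 0 0 50; 7.8 2 -4 0 0 0 50; 9.2 2.3 -4 0 0 0 50; 9.2 2.3 -4 0 0 0 50"

```text
time_s: 3.8
tcp_pos: [564.6, -33.3, 160.6]
tcp_rot: [3.138, -0.006, 1.801]
ft_force: [0.1, 0.4, -1.0]
width: 59.0
grip_force: 64.9
```

```bash
python3 - <<'E'
from h import *
plan(567.9,10.3,120,102.4)
E
```

```text
tcp [564.6 -33.3 160.6] [179.8  -0.3 103.2] rows [1.38 0.43 1.36] [ 0.04 -0.06  0.13] F [ 0.06  0.41 -1.05] t 3.8 w 59.0 j [ 0.25  0.74 -0.45  1.81  0.46  0.7  -0.23]
```

Call:
send_rows:
  rows: "0.7 0.2 0 0 0 0 50; 1.4 0.4 0 0 0 0 50; 1.4 0.4 0.7 0 0 0 50; 1.4 0.4 1.4 0 0 0 50; 1.4 0.4 1.4 0 0 0 50; 1.4 0.4 1.4 0 0 0 50"

```text
time_s: 4.4
tcp_pos: [566.7, 0.3, 117.7]
tcp_rot: [-3.141, 0.0, 1.789]
ft_force: [0.4, 0.4, -0.9]
width: 59.1
grip_force: 64.9
```

```bash
python3 - <<'E'
from h import *
plan(567.9,10.3,49,102.4)
for n in("top","scene"):
    cv2.imwrite(f"pics/{n}2.png",snapshot(n)[:,:,::-1])
a=cv2.imread("pics/top2.png")[120:240,220:400];b=cv2.imread("pics/scene2.png")[130:250,230:410]
cv2.imwrite("pics/c4.png",cv2.resize(np.vstack([a,b]),None,fx=2.5,fy=2.5,interpolation=cv2.INTER_CUBIC))
s=state();p=s['tcp_pos']
for n,o,dy in(("top",(220,120),0),("scene",(230,130),300)):
    print(n,((proj(n,[[p[0],p[1],80+64],[p[0],p[1],80],[567.9,10.3,8]])-o)*2.5+[0,dy]).round(0).tolist())
E
```

```text
tcp [5.667e+02 3.000e-01 1.177e+02] [-180.     0.   102.5] rows [0.32 0.11 2.29] [-0.    0.    0.02] F [ 0.41  0.38 -0.92] t 4.4 w 59.1 j [ 0.15  0.8  -0.39  1.84  0.5   0.61 -0.34]
top [[184.0, 154.0], [186.0, 162.0], [178.0, 170.0]]
scene [[166.0, 460.0], [168.0, 493.0], [160.0, 530.0]]
```

View pics/c4.png

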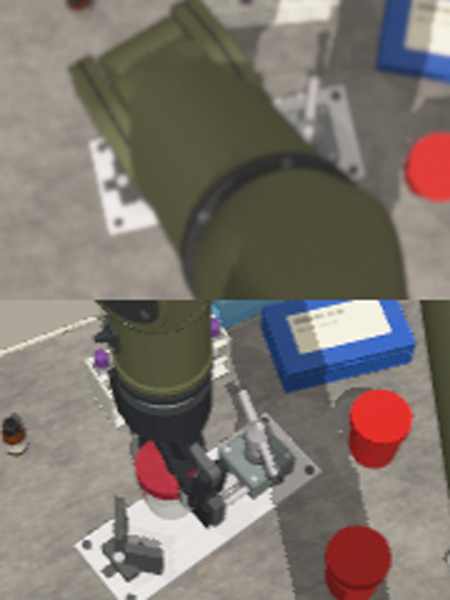

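The scene view shows the cup held upright above the bay, with its lid near the predicted (166,460). Before lowering, I'll cross-check the bay position against the jaw's pad face.

```bash
python3 - <<'E'
from h import *
a=np.radians(12.4);o=np.array([565.5,21]);X=np.array([np.cos(a),np.sin(a)]);Y=np.array([-np.sin(a),np.cos(a)])
def cl(n,pts,z):
    for P in cast(n,[(240+u/3.3,130+v/3.3) for u,v in pts],z): print(n,(P[:2]-o)@X,(P[:2]-o)@Y)
cl("top",[(213,142),(233,212)],49)       # pad top edge, V side
cl("scene",[(198,248),(245,300)],40)
cl("top",[(160,205),(145,246)],50)  # V near tips
cl("scene",[(183,340)],50)
cl("top",[(68,162),(376,93),(400,191),(90,260)],8)
cl("scene",[(83,323),(376,224),(140,394)],8)
E
```

```text
top 22.573242243234844 -48.09382388647023
top -27.26206485106747 -51.64235714456309
scene 14.537391726236615 -40.93994482866906
scene -39.909567768622146 -42.720664987236034
top -12.503981800094738 -3.9496027041359407
top -37.817923697966386 11.647491726532836
scene -41.753283068759764 14.063830100824857
top 34.73270867089012 54.48171138670095
top 38.60181048779695 -169.6822104634789
top -33.454068162591675 -171.53070421530802
top -36.5032089951538 53.02332815502936
scene 29.644277237511933 54.74591123917002
scene -38.04379152306909 -170.82544014433083
scene -41.63068680184201 54.156376888892865
```

Hole pattern and jaw agree with the clamp frame to 1–2 mm (top view). I'll shift the cup, then lower it.

Call:
send_rows:
  rows: "0.15 0.04 0 0 0 0 50; 0.3 0.08 0 0 0 0 50; 0.3 0.08 0 0 0 0 50; 0.3 0.08 0.7 0 0 0 50; 0.3 0.08 1.4 0 0 0 50; 0.3 0.08 1.8 0 0 0 50; 0.3 0.08 2.1 0 0 0 50; 0.3 0.08 2.2 0 0 0 50; 0.3 0.08 2.2 0 0 0 50; 0.3 0.08 2.2 0 0 0 50"

```text
time_s: 5.5
tcp_pos: [567.7, 9.9, 51.9]
tcp_rot: [3.14, 0.0, 1.789]
ft_force: [-0.8, -0.2, -0.8]
width: 59.1
grip_force: 64.9
```

Call:
send_rows:
  rows: "0 0 0.05 0 0 0 50; 0 0 0.1 0 0 0 50; 0 0 0.1 0 0 0 50"

```text
time_s: 5.8
tcp_pos: [567.6, 9.8, 49.4]
tcp_rot: [3.14, 0.001, 1.789]
ft_force: [-1.7, 0.6, 6.5]
width: 59.2
grip_force: 65.6
```

Contact is felt (6.5 N) at the expected height. Now release and lift off.

Call:
send_rows:
  rows: "0 0 0 0 0 0 65; 0 0 0 0 0 0 80; 0 0 0 0 0 0 85; 0 0 0 0 0 0 85; 0 0 0 0 0 0 85; 0 0 -1 0 0 0 85; 0 0 -2 0 0 0 85; 0 0 -3 0 0 0 85; 0 0 -4 0 0 0 85; -1 0 -4 0 0 0 85; -2 0 -4 0 0 0 60; -3 0 -4 0 0 0 40"

```text
time_s: 7.0
tcp_pos: [586.8, -79.1, 168.7]
tcp_rot: [3.141, 0.0, 1.79]
ft_force: [0.2, -0.3, 0.5]
width: 58.6
grip_force: 0.0
```

```bash
python3 - <<'E'
from h import *
plan(593.5,-106.5,130,102.4)
cv2.imwrite("pics/scene3.png",snapshot("scene")[:,:,::-1])
b=cv2.imread("pics/scene3.png")[130:280,230:410]
cv2.imwrite("pics/c5.png",cv2.resize(b,None,fx=4,fy=4,interpolation=cv2.INTER_CUBIC))
E
```

```text
tcp [586.8 -79.1 168.7] [180.    0.  102.6] rows [-0.94  0.02  1.29] [0.   0.   0.03] F [ 0.18 -0.27  0.52] t 7.0 w 58.6 j [ 0.32  0.76 -0.46  1.72  0.46  0.77 -0.15]
```

View pics/c5.png

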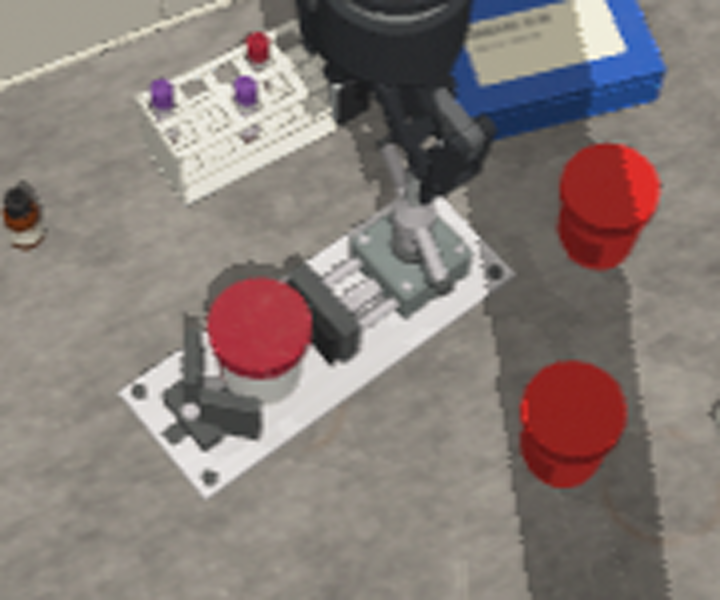

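The cup stands upright in the bay between the jaws, with its lid at about (260,325) in the crop. Next I'll straddle the robot-side bar end (bearing 174°), hand aligned with the bar.

```bash
python3 - <<'E'
from h import *
plan(551.7,-102,120,174)
for r,d in((42,4),):
  for k in range(1,13):
    t=np.radians(6*k);print(k,round((r*np.cos(t)-d*np.sin(t)-r)/30,2),round((r*np.sin(t)+d*np.cos(t)-d)/30,2))
E
```

```text
tcp [587.5 -87.2 168.1] [-180.     0.4  102.1] rows [-0.22 -1.27  1.6 ] [ -0.04   0.05 -11.99] F [ 0.68 -5.64 -0.6 ] t 7.05 w 50.9 j [ 0.33  0.76 -0.46  1.72  0.46  0.77 -0.14]
1 -0.02 0.15
2 -0.06 0.29
3 -0.11 0.43
4 -0.18 0.56
5 -0.25 0.68
6 -0.35 0.8
7 -0.45 0.9
8 -0.56 1.0
9 -0.68 1.08
10 -0.82 1.15
11 -0.95 1.2
12 -1.09 1.24
```

Call:
send_rows:
  rows: "-0.2 -1.2 0 0 0 -6 30; -0.2 -1.2 0 0 0 -12 30; -0.2 -1.2 0 0 0 -12 30; -0.2 -1.2 0 0 0 -12 30; -0.2 -1.2 0 0 0 -12 30; -0.2 -1.2 0 0 0 -12 30; -0.2 -1.2 0 0 0 -12 30; -0.2 -1.2 0 0 0 -12 30; -0.2 -1.2 0.8 0 0 -12 30; -0.2 -1.2 1.6 0 0 -12 30; -0.2 -1.2 1.6 0 0 -12 30; -0.2 -1.2 1.6 0 0 -12 30"

```text
time_s: 8.25
tcp_pos: [552.7, -91.6, 120.4]
tcp_rot: [3.142, -0.001, 3.046]
ft_force: [-0.1, -0.5, 0.3]
width: 29.8
grip_force: 0.0
```

```bash
python3 - <<'E'
from h import *
plan(551.7,-102,57,174)
E
```

```text
tcp [552.7 -91.6 120.4] [180.   -0.  174.5] rows [-0.   -0.35  2.11] [ 0.   -0.01  0.09] F [-0.13 -0.45  0.29] t 8.25 w 29.8 j [ 0.51  0.86 -0.75  1.84  0.83  0.78  0.78]
```

Call:
send_rows:
  rows: "0 -0.35 0 0 0 0 30; 0 -0.35 0 0 0 0 30; 0 -0.35 0.8 0 0 0 30; 0 -0.35 1.5 0 0 0 30; 0 -0.35 2.1 0 0 0 30; 0 -0.35 2.1 0 0 0 24; 0 -0.35 2.1 0 0 0 18; 0 -0.35 2.1 0 0 0 18; 0 -0.35 2.1 0 0 0 18; 0 -0.35 2.1 0 0 0 18"

```text
time_s: 9.25
tcp_pos: [552.3, -102.3, 58.1]
tcp_rot: [-3.141, 0.001, 3.046]
ft_force: [0.6, 0.8, -0.5]
width: 18.0
grip_force: 0.0
```

```bash
python3 - <<'E'
from h import *
plan(551.7,-102,57,174)
cv2.imwrite("pics/scene4.png",snapshot("scene")[:,:,::-1])
b=cv2.imread("pics/scene4.png")[120:270,230:410]
cv2.imwrite("pics/c6.png",cv2.resize(b,None,fx=4,fy=4,interpolation=cv2.INTER_CUBIC))
E
```

```text
tcp [ 552.3 -102.3   58.1] [-1.800e+02  1.000e-01  1.745e+02] rows [0.02 0.01 0.04] [-0.    0.01  0.08] F [ 0.63  0.75 -0.47] t 9.25 w 18.0 j [ 0.48  0.95 -0.67  1.87  0.94  0.67  0.71]
```

View pics/c6.png

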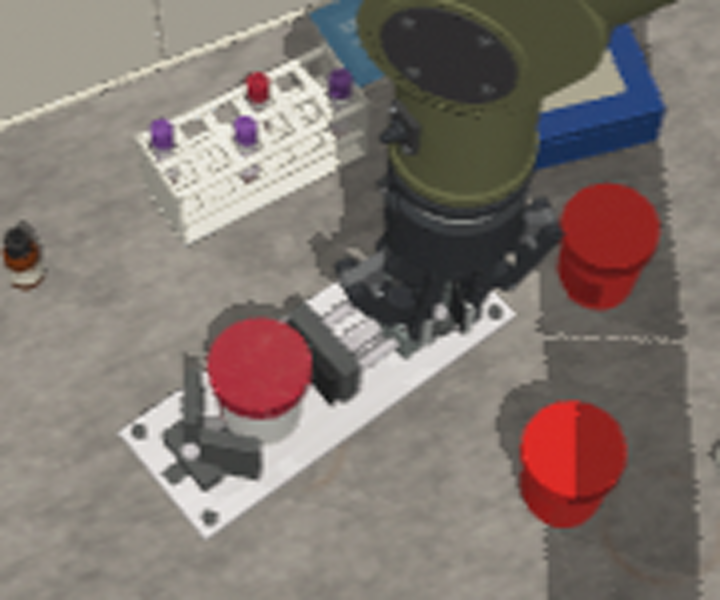

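The bar end at about (440,315) sits between the fingers and no force is felt, so I can start turning clockwise.

Call:
send_rows:
  rows: "0 0.13 0 0 0 0 18; -0.02 0.28 0 0 0 1 18; -0.06 0.42 0 0 0 2 18; -0.11 0.56 0 0 0 3 18; -0.18 0.69 0 0 0 4 18; -0.25 0.81 0 0 0 5 18; -0.35 0.93 0 0 0 6 18"

```text
time_s: 10.0
tcp_pos: [563.1, -76.4, 57.1]
tcp_rot: [-3.137, -0.001, 2.413]
ft_force: [-2.4, -1.9, 1.8]
width: 17.8
grip_force: 1.7
```

```bash
cat >> h.py <<'E'
def mom(hub=(593.5,-106.4)):
    s=state();p=s['tcp_pos'][:2]-hub;F=s['ft_force'];a=np.degrees(np.arctan2(p[1],p[0]));yaw=s['tcp_rot'][2]
    u=np.array([np.cos(yaw),np.sin(yaw)]);t=np.array([u[1],-u[0]]);s2=s['torque']
    print("r %.1f d %.1f yaw %.1f F %s Frad %.2f Fcw %.2f torque %s Mcw %.3f"%(p@u,p@t,np.degrees(yaw),F.round(2),F[:2]@u,F[:2]@t,s2.round(3),-(p[0]*F[1]-p[1]*F[0])/1e3),"z",s['tcp_pos'][2].round(1),"j7",s['joint_pos'][6].round(2),"t",s['time_s'],s['width'])
E
python3 - <<'E'
from h import *
mom()
E
```

```text
r 42.6 d 2.1 yaw 138.2 F [-2.36 -1.92  1.78] Frad 0.48 Fcw -3.01 torque [-0.367  0.75  -0.051] Mcw -0.129 z 57.1 j7 0.17 t 10.0 17.812906149777827
```

The free-running force is about 3 N tangential, close to the expected 3.6 N. Continuing.

Call:
send_rows:
  rows: "-0.02 0.15 0 0 0 1 18; -0.06 0.29 0 0 0 2 18; -0.11 0.43 0 0 0 3 18; -0.18 0.56 0 0 0 4 18; -0.25 0.68 0 0 0 5 18; -0.35 0.8 0 0 0 6 18; -0.45 0.9 0 0 0 7 18; -0.56 1 0 0 0 8 18; -0.68 1.08 0 0 0 9 18; -0.82 1.15 0 0 0 10 18; -0.95 1.2 0 0 0 11 18; -1.09 1.24 0 0 0 12 18"

```text
time_s: 11.2
tcp_pos: [612.5, -66.3, 56.9]
tcp_rot: [-3.137, -0.001, 1.159]
ft_force: [-2.5, 2.8, -0.1]
width: 17.9
grip_force: 1.8
```

```bash
python3 - <<'E'
from h import *
mom()
E
```

```text
r 44.3 d 1.4 yaw 66.4 F [-2.52  2.8  -0.06] Frad 1.56 Fcw -3.43 torque [ 0.744  0.572 -0.005] Mcw -0.154 z 56.9 j7 -0.7 t 11.2 17.896683691310844
```

Call:
send_rows:
  rows: "-0.02 0.15 0 0 0 1 18; -0.06 0.29 0 0 0 2 18; -0.11 0.43 0 0 0 3 18; -0.18 0.56 0 0 0 4 18; -0.25 0.68 0 0 0 5 18; -0.35 0.8 0 0 0 6 18; -0.45 0.9 0 0 0 7 18; -0.56 1 0 0 0 8 18; -0.68 1.08 0 0 0 9 18; -0.82 1.15 0 0 0 10 18; -0.95 1.2 0 0 0 11 18; -1.09 1.24 0 0 0 12 18"

```text
time_s: 12.4
tcp_pos: [636.7, -110.4, 57.3]
tcp_rot: [-3.137, -0.002, -0.097]
ft_force: [2.6, 3.9, -0.6]
width: 18.0
grip_force: 1.8
```

```bash
python3 - <<'E'
from h import *
mom();print(state()['joint_pos'].round(2))
E
```

```text
r 43.4 d -0.2 yaw -5.6 F [ 2.55  3.94 -0.59] Frad 2.16 Fcw -4.17 torque [ 0.725 -0.459  0.034] Mcw -0.181 z 57.3 j7 -1.48 t 12.4 18.032107825676178
[ 0.07  0.94  0.06  1.62 -0.1   0.58 -1.48]
```

The handle has turned about 3 rad and still runs near free. I'll back off, lift, and swing round to regrip the robot-side bar end.

Call:
send_rows:
  rows: "0 -0.13 0 0 0 0 18; 0 -0.13 0 0 0 0 30; 0 -0.13 0 0 0 0 30; 0 -0.13 -0.7 0 0 0 30; 0 -0.13 -1.4 0 0 0 30; 0 -0.13 -2.2 0 0 0 30; -1 0 -2.2 0 0 -1 30; -2 0 -2.2 0 0 -5 30; -2.8 0.1 -2.2 0 0 -10 30; -2.8 0.1 -2.2 0 0 -15 30; -2.8 0.1 -2.2 0 0 -20 30; -2.8 0.1 -2.2 0 0 -20 30"

```text
time_s: 13.6
tcp_pos: [550.9, -109.5, 123.6]
tcp_rot: [3.141, 0.0, 0.766]
ft_force: [-0.1, -0.7, 0.2]
width: 29.6
grip_force: 0.0
```

```bash
python3 - <<'E'
from h import *
plan(552,-105,120,178)
E
```

```text
tcp [ 550.9 -109.5  123.6] [180.    0.   43.9] rows [ 0.13 -0.08  0.12] [-0.000e+00  1.000e-02 -2.235e+01] F [-0.12 -0.69  0.18] t 13.6 w 29.6 j [ 0.21  0.76 -0.16  1.86  0.22  0.54 -0.9 ]
```

Call:
send_rows:
  rows: "0.1 -0.1 0 0 0 -22.3 30; 0.1 -0.1 0 0 0 -22.3 30; 0.1 -0.1 0 0 0 -22.3 30; 0.1 -0.1 0 0 0 -22.3 30; 0.1 -0.1 0 0 0 -22.3 30; 0.1 -0.1 0 0 0 -22.3 30; 0.1 -0.1 0 0 0 -22.3 30; 0.1 -0.1 0 0 0 -22.3 30; 0.1 -0.1 0 0 0 -22.3 30; 0.1 -0.1 0 0 0 -22.3 30; 0.1 -0.1 0 0 0 -22.3 30; 0.1 -0.1 0 0 0 -22.3 30"

```text
time_s: 14.8
tcp_pos: [551.1, -105.5, 123.3]
tcp_rot: [-3.141, 0.001, 2.566]
ft_force: [0.0, -0.3, 0.4]
width: 30.0
grip_force: 0.0
```

```bash
python3 - <<'E'
from h import *
plan(552,-105,120,178)
E
```

```text
tcp [ 551.1 -105.5  123.3] [-179.9    0.   147. ] rows [-0.01  0.03  0.11] [-0.01  0.   -5.17] F [ 0.01 -0.25  0.44] t 14.8 w 30.0 j [ 0.48  0.83 -0.65  1.84  0.74  0.73  0.4 ]
```

Call:
send_rows:
  rows: "0 0 0 0 0 -5.2 30; 0 0 0 0 0 -5.2 30; 0 0 0 0 0 -5.2 30; 0 0 0 0 0 -5.2 30; 0 0 0 0 0 -5.2 30; 0 0 0.8 0 0 -5.2 30; 0 0 1.1 0 0 -5.2 30; 0 0 1.1 0 0 -5.2 30"

```text
time_s: 15.6
tcp_pos: [550.1, -105.2, 89.1]
tcp_rot: [-3.141, -0.003, 3.103]
ft_force: [-0.6, -0.4, -0.0]
width: 30.1
grip_force: 0.0
```

```bash
python3 - <<'E'
from h import *
plan(552,-105,57,178)
cv2.imwrite("pics/scene5.png",snapshot("scene")[:,:,::-1])
b=cv2.imread("pics/scene5.png")[130:250,250:400]
cv2.imwrite("pics/c7.png",cv2.resize(b,None,fx=5,fy=5,interpolation=cv2.INTER_CUBIC))
E
```

```text
tcp [ 550.1 -105.2   89.1] [-180.    -0.2  177.8] rows [-0.06  0.01  1.07] [-0.01 -0.03 -0.04] F [-0.57 -0.43 -0.02] t 15.6 w 30.1 j [ 0.53  0.92 -0.75  1.86  0.91  0.75  0.79]
```

View pics/c7.png

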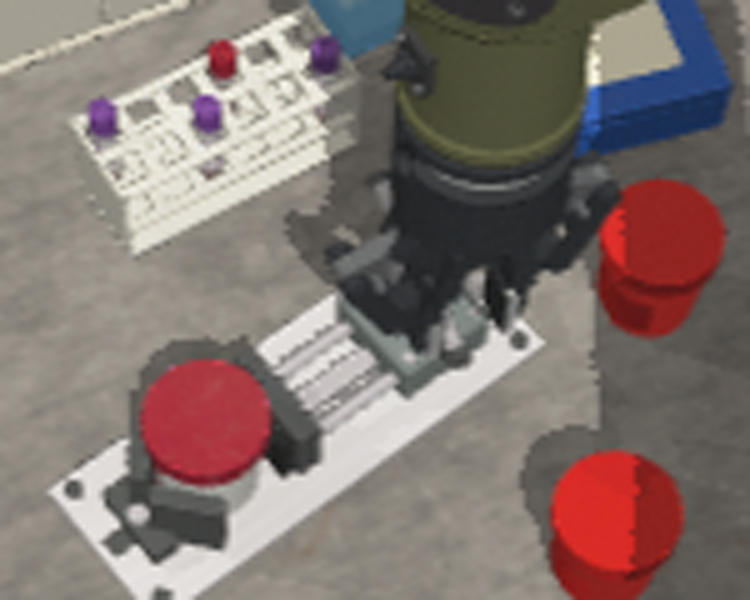

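The jaw has advanced close to the cup, and the bar end at (457,350) lies between the fingertips. Next: descend, straddle, and turn in small steps with force readings.

Call:
send_rows:
  rows: "0 0 0.5 0 0 0 30; 0 0 1.07 0 0 0 30; 0 0 1.07 0 0 0 24; 0 0 1.07 0 0 0 18; 0 0 1.07 0 0 0 18; 0 0 1.07 0 0 0 18; 0 0 1.07 0 0 0 18"

```text
time_s: 16.35
tcp_pos: [551.9, -104.3, 58.8]
tcp_rot: [3.141, 0.001, 3.104]
ft_force: [-1.0, 0.7, 0.3]
width: 17.9
grip_force: 0.8
```

```bash
python3 - <<'E'
from h import *
mom();print(cast("scene",(341.4,199.8),76).round(1))
for k in range(1,13):
    t=np.radians(3*k);print(k,round((42*np.cos(t)-4*np.sin(t)-42)/30,2),round((42*np.sin(t)+4*np.cos(t)-4)/30,2))
E
```

```text
r 41.7 d 0.5 yaw 177.8 F [-1.01  0.75  0.28] Frad 1.04 Fcw 0.71 torque [0.317 0.007 0.028] Mcw 0.029 z 58.8 j7 0.74 t 16.35 17.93706430619803
[[ 543.3 -103.3   76. ]]
1 -0.01 0.07
2 -0.02 0.15
3 -0.04 0.22
4 -0.06 0.29
5 -0.08 0.36
6 -0.11 0.43
7 -0.14 0.49
8 -0.18 0.56
9 -0.21 0.62
10 -0.25 0.68
11 -0.3 0.74
12 -0.35 0.8
```

Call:
send_rows:
  rows: "0 0.13 0 0 0 0 18; -0.01 0.2 0 0 0 0.5 18; -0.02 0.28 0 0 0 1 18; -0.04 0.35 0 0 0 1.5 18; -0.06 0.42 0 0 0 2 18"

```text
time_s: 16.85
tcp_pos: [553.4, -94.4, 58.3]
tcp_rot: [-3.138, 0.0, 2.891]
ft_force: [-0.9, -3.2, 2.3]
width: 17.8
grip_force: 1.6
```

```bash
python3 - <<'E'
from h import *
mom()
E
```

```text
r 41.9 d 1.7 yaw 165.6 F [-0.88 -3.21  2.29] Frad 0.06 Fcw -3.33 torque [-0.618  0.218  0.041] Mcw -0.140 z 58.3 j7 0.54 t 16.85 17.812654523688934
```

Call:
send_rows:
  rows: "-0.01 0.07 0 0 0 0.5 18; -0.02 0.15 0 0 0 1 18; -0.04 0.22 0 0 0 1.5 18; -0.06 0.29 0 0 0 2 18; -0.08 0.36 0 0 0 2.5 18; -0.11 0.43 0 0 0 3 18"

```text
time_s: 17.45
tcp_pos: [558.3, -83.1, 58.2]
tcp_rot: [-3.136, -0.0, 2.576]
ft_force: [-2.9, -4.3, 3.0]
width: 18.0
grip_force: 2.4
```

```bash
python3 - <<'E'
from h import *
mom()
E
```

```text
r 42.2 d 0.8 yaw 147.6 F [-2.93 -4.28  3.02] Frad 0.18 Fcw -5.19 torque [-0.753  0.749  0.067] Mcw -0.219 z 58.2 j7 0.27 t 17.45 17.960703116030963
```

Call:
send_rows:
  rows: "-0.01 0.07 0 0 0 0.5 18; -0.02 0.15 0 0 0 1 18; -0.04 0.22 0 0 0 1.5 18; -0.06 0.29 0 0 0 2 18; -0.08 0.36 0 0 0 2.5 18"

```text
time_s: 17.95
tcp_pos: [564.4, -75.8, 57.9]
tcp_rot: [-3.133, -0.0, 2.315]
ft_force: [-5.4, -4.3, 4.3]
width: 17.6
grip_force: 3.5
```

```bash
python3 - <<'E'
from h import *
mom()
E
```

```text
r 42.3 d -0.7 yaw 132.6 F [-5.44 -4.33  4.25] Frad 0.50 Fcw -6.93 torque [-0.801  1.294  0.064] Mcw -0.292 z 57.9 j7 0.07 t 17.95 17.60692090146417
```

The force is rising (3.3 → 5.2 → 6.9 N). To separate real stiffness from a change in contact arm, I'll track how far the cup lid has moved towards the V, by code.

```bash
cat >> h.py <<'E'
def lid(im):
    h,s,v=cv2.split(cv2.cvtColor(im,cv2.COLOR_BGR2HSV));m=((h<8)|(h>170))&(s>110)&(v>60)
    r=np.zeros(h.shape,bool);r[185:240,265:322]=1
    c=max(blobs(m&r,100),key=cv2.contourArea);p=cv2.fitEllipse(c);P=cast("scene",p[0],76)[0]
    a=np.radians(12.4);q=P[:2]-[565.5,21];return "px %.1f %.1f ax %.1f %.1f area %d  clamp x %.1f y %.1f"%(*p[0],*p[1],cv2.contourArea(c),q@[np.cos(a),np.sin(a)],q@[-np.sin(a),np.cos(a)])
E
python3 - <<'E'
from h import *
mom()
cv2.imwrite("pics/scene6.png",snapshot("scene")[:,:,::-1])
for k in(3,4,5,6):print(k,lid(cv2.imread(f"pics/scene{k}.png")))
mom()
E
```

```text
r 42.3 d -0.7 yaw 132.6 F [-5.44 -4.33  4.25] Frad 0.50 Fcw -6.93 torque [-0.801  1.294  0.064] Mcw -0.292 z 57.9 j7 0.07 t 17.95 17.60692090146417
3 px 294.5 211.4 ax 24.3 25.4 area 482  clamp x -5.9 y -10.6
4 px 294.5 211.4 ax 24.3 25.3 area 481  clamp x -5.9 y -10.6
5 px 290.6 214.0 ax 24.4 25.7 area 491  clamp x -5.8 y 0.6
6 px 290.1 214.4 ax 24.6 25.9 area 498  clamp x -6.0 y 2.1
r 42.3 d -0.2 yaw 132.5 F [-4.91 -3.32  4.28] Frad 0.87 Fcw -5.87 torque [-0.774  1.205  0.037] Mcw -0.248 z 58.0 j7 0.07 t 18.0 18.04986289838351
```

The cup moved from y ≈ −11 to +2 mm and barely moved over the last part, so it is seated in the V. The hand leads the bar, so contact is at the pad's outer edge (arm about 53 mm). That gives 0.16–0.18 N·m running free and about 0.34–0.37 now, a rise of 0.17–0.20, which is in the target band. Now I'll let go and lift away.

Call:
send_rows:
  rows: "0 -0.05 0 0 0 0 22; 0 -0.1 0 0 0 0 34; 0 -0.1 0 0 0 0 40; 0 -0.1 0 0 0 0 40; 0 -0.1 -0.7 0 0 0 40; 0 -0.1 -1.7 0 0 0 40; 0 -0.1 -3 0 0 0 40; 0 -0.1 -4 0 0 0 40; 1 -1 -5 0 0 0 40; 2 -2 -5 0 0 0 40; 3 -3 -5 0 0 0 40; 4 -4 -5 0 0 0 40"

```text
time_s: 19.2
tcp_pos: [397.0, -65.9, 208.6]
tcp_rot: [3.14, 0.001, 2.319]
ft_force: [0.6, 0.1, 0.2]
width: 40.1
grip_force: 0.0
```

Call:
send_rows:
  rows: "0.5 -1 0 0 0 0 40; 0.5 -2 0 0 0 0 40; 0.5 -2 0 0 0 0 40; 0.5 -2 0 0 0 0 40"

```text
time_s: 19.6
tcp_pos: [344.5, -96.1, 208.5]
tcp_rot: [3.14, 0.001, 2.317]
ft_force: [0.1, 0.0, -0.1]
width: 40.4
grip_force: 0.0
```

```bash
python3 - <<'E'
from h import *
cv2.imwrite("pics/scene7.png",snapshot("scene")[:,:,::-1])
im=cv2.imread("pics/scene7.png");print(lid(im));plan(0,0,0,0)
cv2.imwrite("pics/c8.png",cv2.resize(im[90:270,210:450],None,fx=3.3,fy=3.3,interpolation=cv2.INTER_CUBIC))
E
```

```text
px 290.1 214.4 ax 24.7 25.7 area 496  clamp x -6.0 y 2.1
tcp [345.3 -95.6 208.5] [1.799e+02 1.000e-01 1.328e+02] rows [10.17 -6.29  6.93] [ 2.000e-02 -2.000e-02  2.214e+01] F [-0.02 -0.26 -0.22] t 19.65 w 40.2 j [ 0.63  0.48 -0.71  2.33  0.63  0.53  0.16]
```

View pics/c8.png

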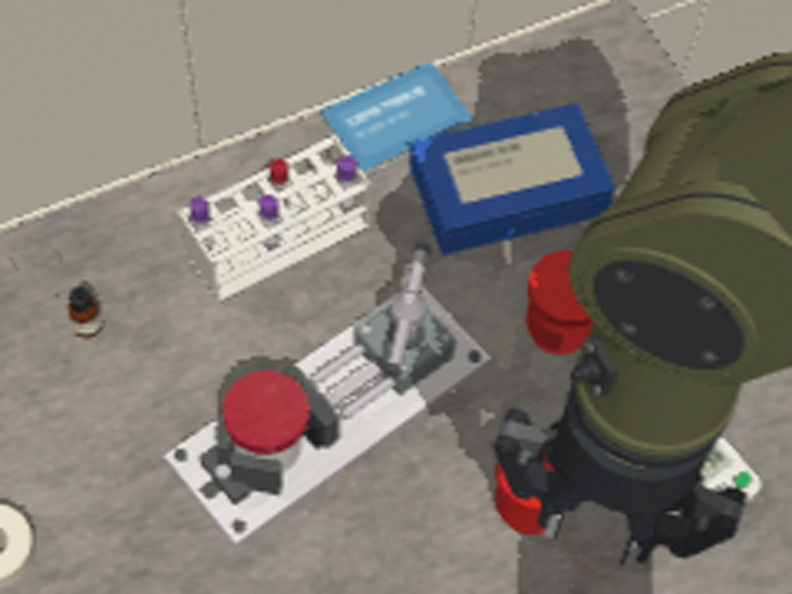

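The cup is upright in the V with the jaw against it, and the bar runs from (420,258) to (397,365) in the crop. One last check is the bar angle against the jaw travel.

```bash
python3 - <<'E'
from h import *
f=lambda pts:cast("scene",pts,76)
for nm,p in(("now",[(210+420/3.3,90+258/3.3),(210+397/3.3,90+365/3.3)]),("start",[(240+285/3.3,130+113/3.3),(240+333/3.3,130+235/3.3)]),("mid",[(341.4,199.8)])):
    P=f(p);q=P[-1]-[593.6,-107.2,76];print(nm,P.round(1).tolist(),"B",np.degrees(np.arctan2(q[1],q[0])).round(1))
    if len(P)>1:
        e=P[1]-P[0];print(np.degrees(np.arctan2(e[1],e[0])).round(1),np.linalg.norm(e).round(1))
E
```

```text
now [[625.4, -133.2, 76.0], [552.4, -78.6, 76.0]] B 145.3
143.2 91.2
start [[646.8, -113.9, 76.0], [540.4, -100.5, 76.0]] B 172.9
172.8 107.2
mid [[543.3, -103.3, 76.0]] B 175.5
```

```bash
python3 -c "
from plant import finish_job
print(finish_job())"
```

```text
the job is handed in; nothing more can be done
None
```

The sample cup is upright and pinched in the V, the turning moment up an estimated 0.17–0.20 N·m over free running; the handle is released, the items to leave alone were not touched, and the job was handed in at about 20 s.

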